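Refit the retaining clip of a bench rocker's pivot pin

ROBOT

A 6-joint arm with a two-finger parallel gripper is mounted at the origin on a cart in front of the work surface, level with it; the furniture and walls round the work are solid. World frame = base frame: x ahead of the robot, y to its left, z up, the work surface at z = 0. Lengths are in mm, angles in rad, forces in N, time in s.
With the tool pointing down it reaches from about 350 to 975 mm from the base axis. Payload 7.1 kg.
Tool frame: the origin (TCP) lies on the front face of the gripper's body, between the roots of the fingers; the fingertips stand 80 mm ahead of it and the grasp point (between the pads) lies 61 mm ahead of it (env.tips_ahead is the distance from the TCP to the fingertips, in mm); z points along the fingers, y is the line along which they close (so a half turn about z gives the same grasp; the last joint's range is limited). The gripper opens to 88 mm and grips with 3 to 60 N. Pads are 20 mm wide; open, the fingers measure 115 mm over their backs; the gripper's body (75 mm by 178 mm) begins 61 mm behind the grasp point.
Start: joints at [1.234, 0.423, 1.63, -0, 1.089, -0.019], TCP at [195.267, 593.697, 302.675] pointing down, gripper open.
Joint ranges: [-3, 3], [-0.9, 2.11], [0.09, 2.58], [-1.31, 4.45], [0.11, 2.69], [-2.54, 2.54]. Speed limits (rad/s): [2.39, 2.39, 3.01, 3.14, 3.14, 3.14].

INTERFACE

Orientations are given as a unit quaternion [x, y, z, w].
In Python, from station import env, set_gripper, viewer, workorder gives the robot as it stands. Calls block until the motion is done:
- env.reach(position, orientation): joint-space move of the TCP to a pose.
- env.move_l(position, rot=None, rate=150, f_stop=None): straight line of the TCP; rot=None keeps the orientation; rate is the mean speed in mm/s. With f_stop (N) it stops when the force on the tool has changed by that much, and returns True; else False.
- env.move_joints(angles): joint-space move.
- set_gripper(opening): finger opening in mm; the grip force is fixed at half the most; returns when the fingers have stopped.
- env.hold(seconds).
- env.ik(position, orientation): joint angles nearest the present ones, or None.
- env.read_state(): the state.
- viewer.camera(name): name is "scene" or "top" or "wrist"; returns the picture (480x640x3 uint8, blue, green, red); there is no depth.
- viewer.camera_params(name): a dict with "fx", "fy", "cx", "cy" (pixels), "pose" (4x4, takes a point from camera to world coordinates); the wrist camera has in their place "tool_from_camera" (4x4, takes a point from camera to tool coordinates, whose origin is the TCP and whose axes are the flange's). Camera axes: x right, y up, looking along -z (the intrinsics and any distortion apply to the point x, -y, -z); pixel columns grow to the right and rows downward; lengths in mm; the calibration is good to about 2 mm. A picture is of the moment at which its call begins: read the wrist's pose just before it. camera_params takes no time and is no camera call.
A pose or a line that the arm cannot do raises env.IKError and nothing moves.
- workorder.sign_off(): hands the job in; it is judged then, once.
The state is a dict: "time_s": time; "qpos": joint angles; "dq": joint speeds; "tau": joint torques, N m; "tool_pos": TCP position; "orientation": TCP orientation; "force": force on the tool from outside, world axes, zero at the start; "wrist_torque": the same for the moment, N m; "width": finger opening in mm; "grip_force": force on a finger pad.
Only numpy, scipy, OpenCV 4.12 (cv2) and the standard library are available. Lean on these libraries where they do the work, as an engineer would, in place of code of your own. Each camera call takes 0.05 s, during which the arm holds its last target. There are 200 camera calls.

TASK

Push the pivot pin of the bench rocker fully home through its yoke, so that its groove stands clear beyond the yoke, then take the larger of the two spring clips out of the rack and push it sideways onto the groove, tilting the tool in under the hood, until it snaps fully home round the pin; let go of it there. Leave the smaller clip standing in the rack and do not disturb the bottles and the vial.

Things in the scene. Friction and masses are not known exactly. Their poses are not given: they have to be found in the camera images.
- rocker: Bench rocker drive, fixed: grey base 125 x 156 x 16 mm and white housing 150 mm wide and 206 mm high, front face at its x = +5 mm, with a hood above. Origin at the centre of its underside; x points from its open front to its back, z up. Its open front faces the left of the robot (yaw about -1.4 to -0.75 rad); the space in front is open.
- hood_edge (a point): Middle of the lower front edge of the hood (150 mm wide along y, 22 mm thick), at x = -32.5, y = 0, z = 184 mm of the rocker; axes as the rocker's. The hood overhangs the pin: a vertical tool strikes it, so come to the pin from the front and above, tool tilted about 30 to 45 degrees from vertical, fingers pointing down and to the back.
- yoke (a point): Centre of the aluminium yoke, on the pin's axis, at x = -30, y = 0, z = 75 mm of the rocker; axes as the rocker's. The yoke spans y = -28 to +28 mm, is 32 mm deep along x, and its rounded top is at z = 91 mm. The pivot pin slides through it along y.
- pin (a joint): Travel in m of the steel pivot pin: 0 = drawn out 30 mm to the rocker's -y side; 0.030 = fully home at a firm stop, head against the yoke. Pushing the head towards the rocker's +y moves it, with about 3 N; it stays where left and cannot come out. At every start it is 18 to 30 mm out and its groove is hidden inside the yoke.
- pin_head (a point): Centre of the outer face of the pin's round head (diameter 26 mm, 8 mm thick), on the pin's axis at its -y end; it moves with the pin. Axes as the rocker's; the outer face looks to the rocker's -y. When the pin is home this point is at y = -36 mm of the rocker.
- groove (a point): Centre of the groove near the pin's +y end, on its axis; moves with the pin; axes as the rocker's (y along the pin). Groove 16 mm in diameter, 12 mm wide along y; shank and 7.5 mm thick end collar on its two sides are 23 mm in diameter, edges chamfered 1.5 mm. With the pin home it is at x = -30, y = +40, z = 75 mm of the rocker, 12 mm beyond the yoke's side.
- clip_rack: White block 52 x 112 x 30 mm, fixed to the bench, origin at the centre of its underside, z up. It has two slots in its top, 12 mm deep, 9.5 mm wide along x and 41 mm long along y, at y = +28 and y = -28 mm; one clip stands in each, handle up, jaws down.
- clip_handle (a point): Centre of the grey handle of the larger clip, the one that fits. The clip is a steel fork 36 mm wide, 67 mm long with its handle, about 45 g, starting upright in the rack. Handle: 10 mm thick along x (grip it across this), 24 mm wide along y, 28 mm long along z. z points from the jaws to the handle; the clip is alike when turned half round about z.
- clip_eye (a point): Centre of the larger clip's eye, 40 mm from clip_handle along -z, same axes. Home, it lies on the groove's centre with x along the pin. Bow and jaws 8 mm thick; jaw tips 13 mm beyond the eye, bow up to 19 mm behind it. The sprung jaws leave an 11 mm mouth and open over the groove when pushed along -z with some 15 N, then snap; any direction round the pin will do.
- small_clip_handle (a point): Centre of the handle of the smaller clip (24 mm wide fork, same handle, its mouth far too narrow for the groove), standing upright in the other slot of the rack; axes as for clip_handle. It stays there.
- solvent_bottle: Loose bottle with red cap, 74 mm in diameter, 161 mm tall, standing beside the rack, at the bench's front edge; origin at the centre of its underside. Leave alone.
- small_vial: Small loose vial with orange cap, 25 mm in diameter, 63 mm tall, standing just in front of the rocker; origin at the centre of its underside. Leave alone.
- reagent_bottle: Loose bottle with grey cap, 66 mm in diameter, 137 mm tall, standing behind the rocker; origin at the centre of its underside. Leave alone.

How it is judged (in metres and radians):
On the way:
1. the pin is pushed fully home (within 2.5 mm) (value of joint pin above 0.0275 m), for 0.2 s.
At the end, for the whole second after the job is handed in: The pin is home within 2.5 mm; the larger clip sits on the groove, its eye's centre within 4 mm of the groove's centre and its thickness axis within 0.2 rad of the pin's axis; the smaller clip's handle is within 12 mm of where it stood (value of joint pin above 0.0275 m and distance between clip_eye and groove below 0.004 m and angle between the x axis of clip_eye and the y axis of groove, either way round below 0.2 rad and distance of small_clip_handle from where it was at the start of the episode below 0.012 m); the robot touches nothing.
It fails at once if a bottle or the vial is shifted more than 25 mm or tipped over (distance of any of solvent_bottle, small_vial, reagent_bottle from where it was at the start of the episode above 0.025 m or angle between any of solvent_bottle, small_vial, reagent_bottle's own z axis and vertical above 0.4 rad).
It fails at once if the smaller clip is taken out of the rack (distance of small_clip_handle from where it was at the start of the episode above 0.03 m).
It also fails if it takes over 54 s, if anything falls off the work surface, if the arm or the gripper's body presses on something with over 40 N, if the wrist force passes 120 N, or if a joint passes its speed limit or range.

## Working session

There is one attempt and no reset: what is moved stays moved. The work goes in short steps, each a Python script; the robot and the scene stay as the last script left them, time stands still between calls to the robot, and variables do not carry over. Pictures are saved under pics/ and viewed, at most 10 in all, crops included, and the job is handed in when it is done.

```bash
ls; mkdir -p pics
python3 - <<'E'
from station import env, set_gripper, viewer, workorder
import cv2,numpy as np
np.set_printoptions(precision=4,suppress=True)
for n in ("scene","top","wrist"):
    cv2.imwrite(f"pics/{n}0.png",viewer.camera(n)); p=viewer.camera_params(n)
    print(n,p)
print(env.read_state())
E
```

```text
pics
scene {'fx': 448.76119434237364, 'fy': 448.76119434237364, 'cx': 321.53001640120294, 'cy': 235.4063011962239, 'pose': array([[ -0.9997,  -0.024 ,  -0.0091, 506.0595],
       [  0.0031,  -0.4633,   0.8862, 913.1951],
       [ -0.0255,   0.8859,   0.4632, 545.8686],
       [  0.    ,   0.    ,   0.    ,   1.    ]])}
top {'fx': 435.93023103619606, 'fy': 435.93023103619606, 'cx': 319.16063821546055, 'cy': 234.638665167223, 'pose': array([[   0.0205,    0.9906,   -0.1356,  400.0576],
       [  -0.9998,    0.0214,    0.0056,  175.1697],
       [   0.0084,    0.1354,    0.9908, 1104.1687],
       [   0.    ,    0.    ,    0.    ,    1.    ]])}
wrist {'fx': 343.37169432833105, 'fy': 343.37169432833105, 'cx': 321.2630365791724, 'cy': 234.3462167522532, 'tool_from_camera': array([[  0.0002,   0.9551,   0.2963,  82.2706],
       [  1.    ,  -0.0003,   0.0002,   0.4375],
       [  0.0002,   0.2963,  -0.9551, -81.7983],
       [  0.    ,   0.    ,   0.    ,   1.    ]])}
{'time_s': 0.15, 'qpos': array([ 1.234 ,  0.4237,  1.6305,  0.    ,  1.0886, -0.019 ]), 'dq': array([ 0.0007, -0.0011, -0.0027, -0.0024,  0.0011, -0.0004]), 'tau': array([ -0.0001, -54.4982, -27.3918,   0.0644,   0.0205,  -0.0001]), 'tool_pos': array([195.1568, 593.3935, 302.0927]), 'orientation': array([ 0.1582,  0.9874, -0.0006, -0.0001]), 'force': array([-0.0385, -0.6162,  0.4927]), 'wrist_torque': array([-0.012 ,  0.0133, -0.0219]), 'grip_force': 0.0, 'width': 87.99085036287411}
```

View pics/scene0.png

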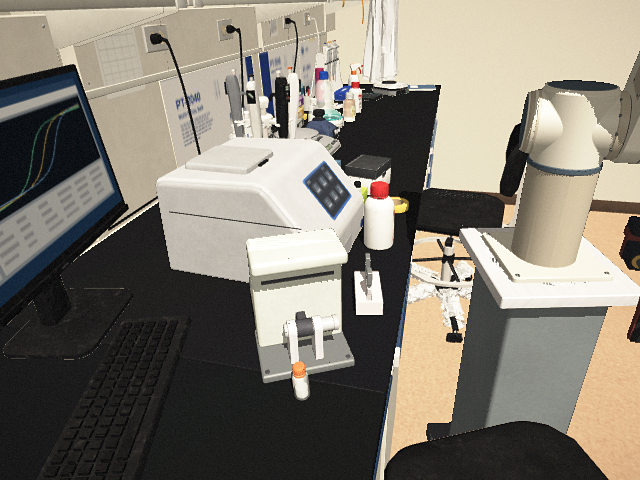

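View pics/top0.png

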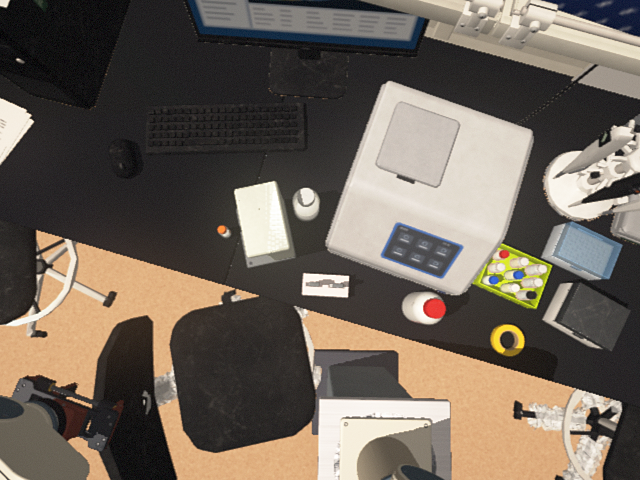

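The rocker is at about (300,310) in the scene view with its pin end towards +x of the image and the vial at (300,380). The rack is at (368,290) in the scene view and (326,285) from the top. The bottles stand at (380,215) and, behind the hood, at top (306,204).

```bash
cat > h.py <<'E'
import numpy as np, cv2
from scipy.spatial.transform import Rotation as R
from station import env, set_gripper, viewer, workorder
np.set_printoptions(precision=3,suppress=True)
def cam(name, st=None):
    p=viewer.camera_params(name)
    if name=="wrist":
        T=np.eye(4); T[:3,:3]=R.from_quat(st["orientation"]).as_matrix(); T[:3,3]=st["tool_pos"]
        p["pose"]=T@p["tool_from_camera"]
    return p
def ray(p,uv):
    d=p["pose"][:3,:3]@np.array([(uv[0]-p["cx"])/p["fx"],-(uv[1]-p["cy"])/p["fy"],-1])
    return p["pose"][:3,3],d/np.linalg.norm(d)
def onz(p,uv,z):
    o,d=ray(p,uv); return o+d*(z-o[2])/d[2]
def proj(p,X):
    X=np.atleast_2d(X); c=(X-p["pose"][:3,3])@p["pose"][:3,:3]
    return np.c_[p["cx"]+p["fx"]*c[:,0]/-c[:,2], p["cy"]-p["fy"]*c[:,1]/-c[:,2]]
def tri(rs):
    A=sum(np.eye(3)-np.outer(d,d) for o,d in rs); b=sum((np.eye(3)-np.outer(d,d))@o for o,d in rs)
    return np.linalg.solve(A,b)
E
python3 - <<'E'
from h import *
t=cam("top")
for n,uv,z in [("rack",(326,285),30),("clipA",(312,283),60),("clipB",(340,285),60),("vial",(224,231),63),("hood fl",(235,192),206),("hood bl",(279,180),206),("hood br",(293,256),206),("hood fr",(248,267),206),("solv",(434,307),161),("reag",(306,196),137)]:
    print(n,onz(t,uv,z))
a=cv2.imread("pics/scene0.png"); cv2.imwrite("pics/s0c.png",cv2.resize(a[225:405,235:395],None,fx=3.3,fy=3.3,interpolation=cv2.INTER_CUBIC))
E
```

```text
rack [422.962 149.818  30.   ]
clipA [426.365 183.948  60.   ]
clipB [423.011 117.194  60.   ]
vial [546.415 398.669  63.   ]
hood fl [609.668 349.017 206.   ]
hood bl [637.687 257.378 206.   ]
hood br [477.286 223.195 206.   ]
hood fr [452.661 314.996 206.   ]
solv [378.169 -79.06  161.   ]
reag [620.115 201.342 137.   ]
```

View pics/s0c.png

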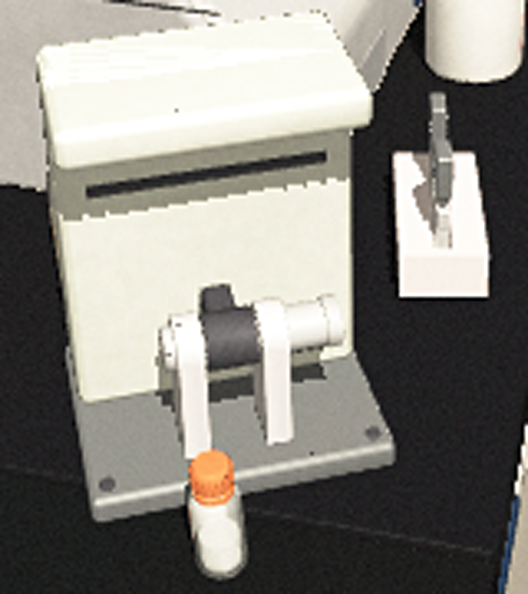

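The crop shows the pin head on the robot side at (335,320), the groove end hidden at (165,345), and the vial in front of the groove side. Next I check that the tilted poses are reachable and take a close front view with the wrist camera.

```bash
cat >> h.py <<'E'
def Rz(a): return R.from_euler('z',a).as_matrix()
def tool_R(yaw,tilt,s=1):
    "rocker-based tool orientation: z to back and down, y = s*rocker y"
    z=np.array([np.sin(tilt),0,-np.cos(tilt)]); y=np.array([0,s,0.]); x=np.cross(y,z)
    return Rz(yaw)@np.c_[x,y,z]
def q(M): return R.from_matrix(M).as_quat()
E
python3 - <<'E'
from h import *
yaw=-1.358; o=np.array([538,300,0.])
W=lambda r:o+Rz(yaw)@np.array(r,float)
for s in(1,-1):
  for tilt in(.6,.7,.78):
    Q=q(tool_R(yaw,tilt,s)); z=tool_R(yaw,tilt,s)[:,2]
    print(s,tilt,env.ik(W([-166,0,227]),Q),env.ik(W([-30,40,75])-101*z,Q),env.ik(W([-30,-80,75])-75*z,Q))
  print("rack",env.ik([426,184,132],q(np.c_[np.cross([s,0,0],[0,0,-1]),[s,0,0],[0,0,-1]])))
s=1
Q=q(tool_R(yaw,.7,1)); env.reach(W([-166,0,227]),Q); env.hold(.3)
st=env.read_state(); cv2.imwrite("pics/w1.png",viewer.camera("wrist")); np.savez("w1.npz",pose=cam("wrist",st)["pose"])
print(st["tool_pos"],st["time_s"],st["qpos"])
E
```

```text
1 0.6 [ 0.876  0.737  1.366 -0.465  1.451  0.818] [ 0.759  0.803  1.42  -0.524  1.3    0.788] [ 0.837  0.714  1.693 -0.521  1.169  0.938]
1 0.7 [ 0.895  0.769  1.339 -0.524  1.529  0.839] [ 0.789  0.846  1.383 -0.583  1.38   0.828] [ 0.867  0.757  1.658 -0.568  1.255  0.983]
1 0.78 [ 0.908  0.795  1.318 -0.571  1.59   0.853] [ 0.81   0.883  1.352 -0.627  1.443  0.855] [ 0.889  0.793  1.629 -0.601  1.323  1.012]
rack [ 0.382  0.487  2.076 -0.     0.579  0.382]
-1 0.6 [ 0.876  0.737  1.366 -0.465  1.451 -2.324] [ 0.759  0.803  1.42  -0.524  1.3   -2.353] [ 0.837  0.714  1.693 -0.521  1.169 -2.203]
-1 0.7 [ 0.895  0.769  1.339 -0.524  1.529 -2.302] [ 0.789  0.846  1.383 -0.583  1.38  -2.313] [ 0.867  0.757  1.658 -0.568  1.255 -2.159]
-1 0.78 [ 0.908  0.795  1.318 -0.571  1.59  -2.289] [ 0.81   0.883  1.352 -0.627  1.443 -2.287] [ 0.889  0.793  1.629 -0.601  1.323 -2.129]
rack None
[502.491 462.725 227.449] 1.8167 [ 0.895  0.768  1.339 -0.524  1.529  0.839]
```

View pics/w1.png

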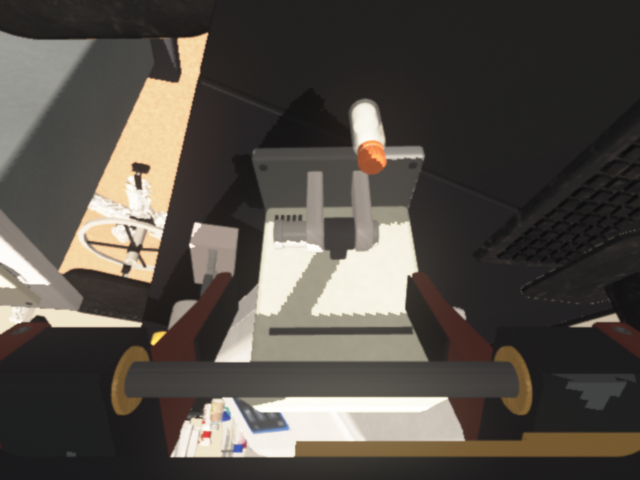

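Upside-down front view: base front corners at (253,150) and (425,148), yoke legs at x≈314 and 361, pin head's left end at (275,233), rack at (215,245). I enlarge it for exact pixels.

Run:
```python
import cv2
a=cv2.imread("pics/w1.png")[135:285,240:440]; cv2.imwrite("pics/w1c.png",cv2.resize(a,None,fx=4,fy=4,interpolation=cv2.INTER_LINEAR))
```

```text
(no output)
```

View pics/w1c.png

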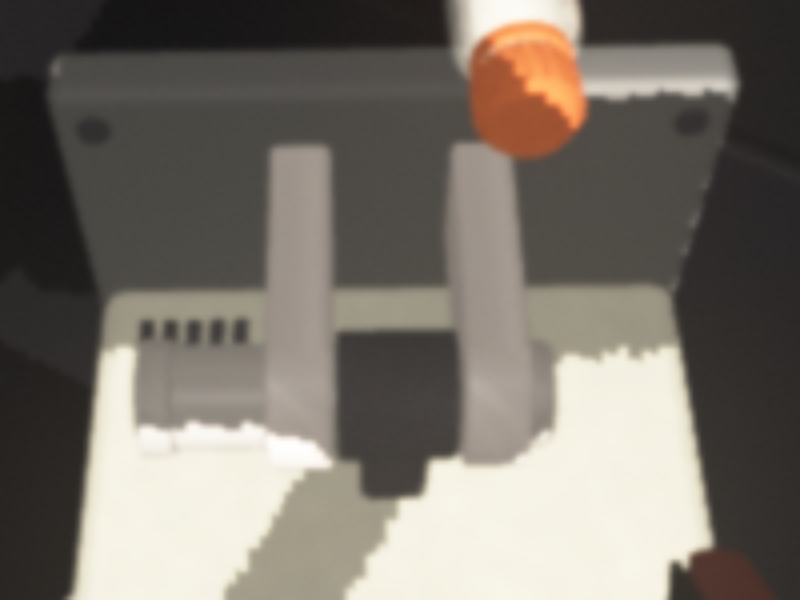

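```bash
cat > fit.py <<'E'
from h import *
from scipy.optimize import least_squares
def P(name,f):
    p=viewer.camera_params(name); p["pose"]=np.load(f)["pose"]; return p
def crop(X,Y,u0=240,v0=135,k=4): return np.array([u0+(X+.5)/k-.5, v0+(Y+.5)/k-.5])
if __name__=="__main__":
    p=P("wrist","w1.npz")
    obs=[([-62.5,-78,16],(50,95)),([-62.5,78,16],(737,93)),([5,-75,16],(105,295)),([5,75,16],(675,288)),([-46,-28,16],(268,147)),([-46,28,16],(513,147))]
    M=np.array([o[0] for o in obs]); U=np.array([crop(*o[1]) for o in obs])
    W=lambda v:np.r_[v[:2],v[3] if len(v)>3 else 0]+M@Rz(v[2]).T
    for n in (3,4):
        r=least_squares(lambda v:(proj(p,W(v))-U).ravel(),[538,300,-1.358,0][:n]); print(r.x); print(r.fun.reshape(-1,2))
    v=r.x
    # scene image check of same features, and pin head outer face left edge at y?
    for y in (-66,-60,-54): print(y,proj(p,np.r_[v[:2],v[3]]+Rz(v[2])@[-43,y,75]), "obs",crop(136,385))
    print("edge yoke", proj(p,np.r_[v[:2],0]+Rz(v[2])@[-30,28,91]),crop(525,462))
    s=cam("scene"); print(proj(s,W(v[:3])))
    print("vial",onz(p,crop(528,110),63))
E
python3 fit.py
```

```text
[553.345 302.026  -1.343]
[[-1.459  1.801]
 [ 2.005  0.498]
 [-0.475 -2.209]
 [-0.898 -1.706]
 [ 0.859  1.026]
 [-0.227  0.432]]
[553.606 301.14   -1.343  -0.925]
[[-1.102  1.804]
 [ 1.635  0.488]
 [-0.215 -2.369]
 [-1.136 -1.876]
 [ 0.977  0.975]
 [-0.348  0.376]]
-66 [[261.721 226.784]] obs [273.625 230.875]
-60 [[268.753 226.727]] obs [273.625 230.875]
-54 [[275.789 226.669]] obs [273.625 230.875]
edge yoke [[372.178 250.837]] [370.875 250.125]
[[354.047 358.117]
 [260.682 375.674]
 [341.503 332.797]
 [258.07  347.465]
 [322.631 356.782]
 [289.738 362.863]]
vial [550.117 410.482  63.   ]
```

```bash
cat >> h.py <<'E'
V=np.array([553.3,302.0,-1.343])
def W(r): return np.r_[V[:2],0]+Rz(V[2])@np.array(r,float)
def toR(w): return Rz(V[2]).T@(np.asarray(w)-np.r_[V[:2],0])
E
python3 - <<'E'
from h import *
M=tool_R(V[2],.7); z=M[:,2]; Q=q(M)
set_gripper(0); print(env.read_state()["width"])
env.reach(W([-30,-95,75])-170*z,Q)
env.move_l(W([-30,-95,75])-74*z,rate=150,f_stop=15)
r=env.move_l(W([-30,-38,75])-74*z,rate=30,f_stop=16)
st=env.read_state(); print(r,toR(st["tool_pos"]+74*z),st["force"],st["time_s"])
E
```

```text
0.7384928056019
True [-29.905 -45.057  74.459] [ 0.008 -0.4   -0.277] 5.9833
```

Run:
```python
from h import *
M=tool_R(V[2],.7); z=M[:,2]; Q=q(M)
p0=env.read_state()["tool_pos"]
yh=Rz(V[2])[:,1]
r=env.move_l(p0+6*yh,rate=20,f_stop=20)
st=env.read_state(); print(r,toR(st["tool_pos"]+74*z),st["force"])
env.move_l(st["tool_pos"]-8*yh,rate=100)
env.move_l(st["tool_pos"]-8*yh-90*z,rate=200)
set_gripper(70)
tc=viewer.camera_params("wrist")["tool_from_camera"]
d=M@tc[:3,:3]@[0,0,-1]
env.reach(W([-30,40,75])-250*d-M@tc[:3,3],Q); env.hold(.3)
st=env.read_state(); im=viewer.camera("wrist"); p=cam("wrist",st); np.savez("w2.npz",pose=p["pose"])
cv2.imwrite("pics/w2.png",im); c=proj(p,W([-30,40,75]))[0]; print(c,st["time_s"])
print(proj(p,W([-46,28,16])),proj(p,W([-62.5,78,16])))
cv2.imwrite("pics/w2c.png",cv2.resize(im[140:290,220:420],None,fx=4,fy=4))
```

```text
True [-29.697 -44.512  73.726] [-0.251 -0.147  0.342]
[322.269 234.529] 9.0333
[[306.916 160.025]] [[373.495 144.062]]
```

View pics/w2c.png

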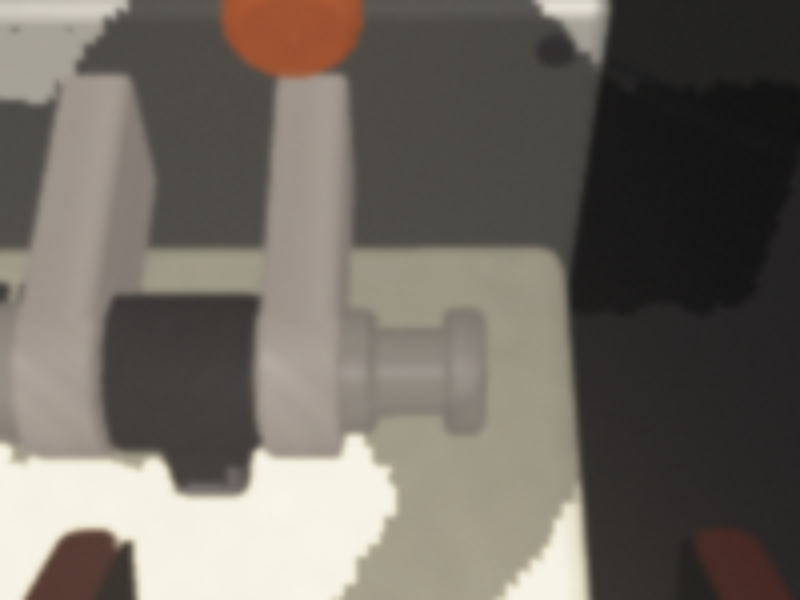

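The pin is home. The groove lies between x 375 and 445 in the crop, centre (410,371), which is full-image (322.1,232.4) against a predicted (322.3,234.5). Now the rack.

Run:
```python
from h import *
from fit import P
p=P("wrist","w2.npz"); g=onz(p,(322.1,232.4),75); print("groove",g,toR(g))
tc=viewer.camera_params("wrist")["tool_from_camera"]
st=env.read_state(); env.move_l(st["tool_pos"]+[0,0,190]+30*Rz(V[2])[:,0]*-1,rate=300)
M=np.c_[[0,1,0],[1,0,0],[0,0,-1.]]; d=M@tc[:3,:3]@[0,0,-1]
T=np.array([423,150,71])-230*d-M@tc[:3,3]; print(T)
env.reach(np.r_[T[:2],380],q(M)); env.move_l(T,rate=250); env.hold(.3)
st=env.read_state(); im=viewer.camera("wrist"); pw=cam("wrist",st); np.savez("w3.npz",pose=pw["pose"])
cv2.imwrite("pics/w3.png",im); print(st["time_s"],proj(pw,[423,150,71]))
```

```text
groove [584.718 343.009  75.   ] [-32.854  39.868  75.   ]
[423.276 135.847 208.349]
12.2333 [[320.354 234.382]]
```

View pics/w3.png

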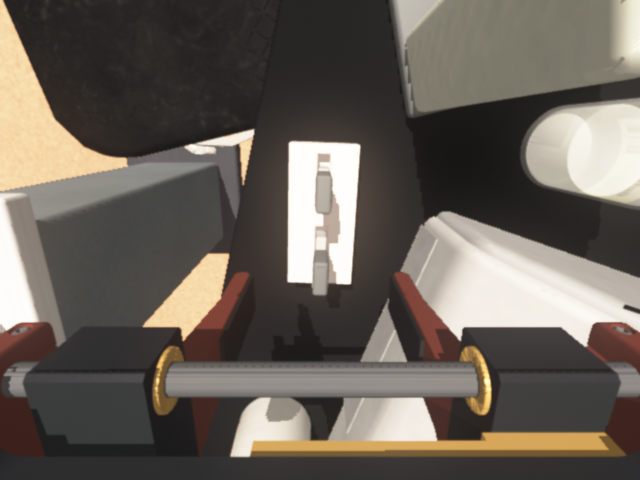

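The rack spans (290,142) to (352,284), with clips at (322,190) and (320,270). The analyser's near edge is at (430,215).

Run:
```python
from h import *
from fit import P
p=P("wrist","w3.npz")
for uv in [(290,142),(360,145),(352,284),(288,282)]: print("rack",onz(p,uv,30))
for z in (0,60,100,130,160): print(z,onz(p,(440,213),z),onz(p,(425,225),z),onz(p,(390,300),z))
im=cv2.imread("pics/w3.png"); cv2.imwrite("pics/w3c.png",cv2.resize(im[135:305,275:375],None,fx=3.5*1,fy=3.5,interpolation=cv2.INTER_CUBIC))
```

```text
rack [400.716 208.379  30.   ]
rack [452.239 206.249  30.   ]
rack [449.339  93.986  30.   ]
rack [396.049  95.854  30.   ]
0 [527.257 147.471   0.   ] [515.147 136.619   0.   ] [488.673  63.137   0.   ]
60 [505.793 162.043  60.   ] [496.179 153.427  60.   ] [475.16   95.089  60.   ]
100 [491.484 171.758 100.   ] [483.533 164.633 100.   ] [466.152 116.389 100.   ]
130 [480.752 179.044 130.   ] [474.049 173.037 130.   ] [459.396 132.365 130.   ]
160 [470.02 186.33 160.  ] [464.565 181.441 160.   ] [452.639 148.341 160.   ]
```

View pics/w3c.png

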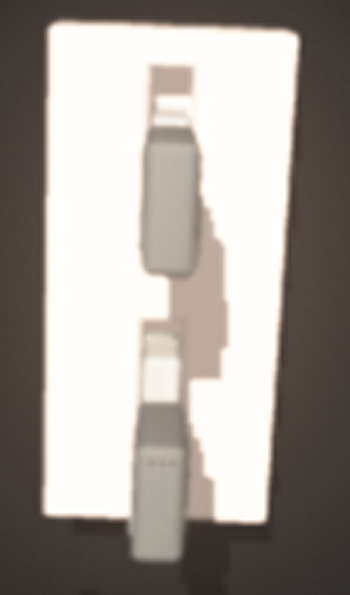

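Run:
```python
from h import *
from fit import P
p=P("wrist","w3.npz"); o=np.array([424.6,151.1,0]); yaw=-.034
W2=lambda r:o+Rz(yaw)@np.array(r,float)
cv=lambda X:(proj(p,X)[0]-[275,135])*3.5
for yc in(28,-28):
    print("slot",yc); 
    print(" slot end+",cv(W2([0,yc+20.5,30])))
    for h in(18,12):
        for z in(30,36,42,50): print("  half",h,z,cv(W2([0,yc+h,z])))
    for z in (57,85): print(" handle z",z,[cv(W2([sx,yc+sy,z])) for sx,sy in((-5,12),(5,12),(5,-12))])
```

```text
slot 28
 slot end+ [173.974  67.472]
  half 18 30 [173.538  79.499]
  half 18 36 [173.869  81.88 ]
  half 18 42 [174.215  84.373]
  half 18 50 [174.703  87.884]
  half 12 30 [172.499 108.082]
  half 12 36 [172.804 111.097]
  half 12 42 [173.124 114.252]
  half 12 50 [173.573 118.696]
 handle z 57 [array([148.068, 121.934]), array([199.9  , 123.714]), array([194.641, 245.655])]
 handle z 85 [array([146.627, 141.032]), array([205.223, 143.032]), array([199.122, 279.705])]
slot -28
 slot end+ [164.76  321.189]
  half 18 30 [164.374 331.797]
  half 18 36 [164.488 339.455]
  half 18 42 [164.606 347.451]
  half 18 50 [164.772 358.674]
  half 12 30 [163.458 357.021]
  half 12 36 [163.551 365.168]
  half 12 42 [163.648 373.671]
  half 12 50 [163.785 385.603]
 handle z 57 [array([139.714, 395.882]), array([188.096, 397.408]), array([183.505, 503.849])]
 handle z 85 [array([137.372, 446.642]), array([191.596, 448.325]), array([186.359, 565.637])]
```

Run:
```python
import cv2
g=cv2.imread("pics/w3.png").astype(int)
for u,a,b in((324,150,182),(321,222,266)):
    print(u,[(v,*g[v,u-1:u+3].mean(0).round().astype(int)) for v in range(a,b)])
s=cv2.imread("pics/scene0.png").astype(int)
print([(v,*s[v,364:372].mean(1).round().astype(int)) for v in range(250,302)][::1])
```

```text
324 [(150, np.int64(252), np.int64(254), np.int64(255)), (151, np.int64(251), np.int64(253), np.int64(255)), (152, np.int64(246), np.int64(251), np.int64(254)), (153, np.int64(216), np.int64(228), np.int64(240)), (154, np.int64(173), np.int64(185), np.int64(205)), (155, np.int64(158), np.int64(171), np.int64(190)), (156, np.int64(156), np.int64(169), np.int64(188)), (157, np.int64(156), np.int64(169), np.int64(187)), (158, np.int64(156), np.int64(169), np.int64(188)), (159, np.int64(156), np.int64(169), np.int64(188)), (160, np.int64(157), np.int64(170), np.int64(188)), (161, np.int64(167), np.int64(180), np.int64(199)), (162, np.int64(214), np.int64(228), np.int64(239)), (163, np.int64(248), np.int64(252), np.int64(254)), (164, np.int64(249), np.int64(252), np.int64(254)), (165, np.int64(240), np.int64(246), np.int64(251)), (166, np.int64(223), np.int64(232), np.int64(239)), (167, np.int64(206), np.int64(219), np.int64(229)), (168, np.int64(218), np.int64(229), np.int64(235)), (169, np.int64(234), np.int64(241), np.int64(246)), (170, np.int64(217), np.int64(228), np.int64(234)), (17
[... 8666 characters left out ...]
14), np.int64(220), np.int64(223), np.int64(221), np.int64(153)), (297, np.int64(251), np.int64(254), np.int64(210), np.int64(225), np.int64(216), np.int64(218), np.int64(220), np.int64(172)), (298, np.int64(251), np.int64(253), np.int64(232), np.int64(226), np.int64(213), np.int64(220), np.int64(223), np.int64(168)), (299, np.int64(251), np.int64(252), np.int64(231), np.int64(231), np.int64(217), np.int64(223), np.int64(222), np.int64(146)), (300, np.int64(251), np.int64(251), np.int64(251), np.int64(250), np.int64(243), np.int64(243), np.int64(245), np.int64(222)), (301, np.int64(251), np.int64(251), np.int64(251), np.int64(252), np.int64(252), np.int64(252), np.int64(253), np.int64(253))]
```

Run:
```python
from h import *
from fit import P
p=P("wrist","w3.npz"); t=cam("top"); s=cam("scene")
for a in [(440,213),(425,225),(432,217)]:
  for b in [(328,245),(328,250)]:
    print(a,b,tri([ray(p,a),ray(t,b)]))
b=onz(s,(172,268),0); print(b)
for z in (60,100,140,180): print(z,proj(s,b+[0,0,z]))
```

```text
(440, 213) (328, 245) [525.679 146.927   1.842]
(440, 213) (328, 250) [512.696 150.69   30.458]
(425, 225) (328, 245) [519.244 141.807   4.06 ]
(425, 225) (328, 250) [508.11  145.209  26.665]
(432, 217) (328, 245) [523.901 144.18   -4.822]
(432, 217) (328, 250) [511.58  147.884  22.048]
[867.706  15.588   0.   ]
60 [[167.27  245.587]]
100 [[163.972 229.956]]
140 [[160.55  213.738]]
180 [[156.997 196.9  ]]
```

The upper clip's steel starts at the half-width-12 line, and the lower one's at the half-width-18 line, so the larger clip is the lower one in the image, at about (423,124). I grasp that one.

Run:
```python
from h import *
A=Rz(-.034)@np.c_[[0,1,0],[1,0,0],[0,0,-1.]]
set_gripper(40)
env.move_l([423,123.8,190],q(A),rate=100)
print(env.move_l([423,123.8,136],rate=70,f_stop=10), env.read_state()["tool_pos"])
set_gripper(0); st=env.read_state(); print(st["width"],st["grip_force"],st["force"])
env.move_l([423,123.8,200],rate=60); st=env.read_state(); print(st["width"],st["force"])
env.move_l([423,123.8,390],rate=250)
# tilted, in front of rocker, eye 60 mm short of groove
G=np.array([584.7,343.0,75.]); M=tool_R(V[2],.7); z=M[:,2]; Q=q(M)
pre=G-(105+50)*z
env.reach(pre+[0,0,190]-30*Rz(V[2])[:,0],Q)
env.move_l(pre,rate=200); env.hold(.3)
st=env.read_state(); im=viewer.camera("wrist"); p=cam("wrist",st); np.savez("w4.npz",pose=p["pose"])
cv2.imwrite("pics/w4.png",im); print(st["time_s"],st["width"],"groove px",proj(p,G),"eye px",proj(p,st["tool_pos"]+105*z))
cv2.imwrite("pics/w4c.png",cv2.resize(im[120:320,220:420],None,fx=3,fy=3))
```

```text
False [423.163 123.851 136.179]
10.005774648453674 30.000004470348358 [ 0.307 -1.137  0.847]
9.87270134858935 [-0.078  0.037 -0.247]
19.6167 9.75172092416453 groove px [[321.197 245.104]] eye px [[321.57  273.487]]
```

View pics/w4c.png

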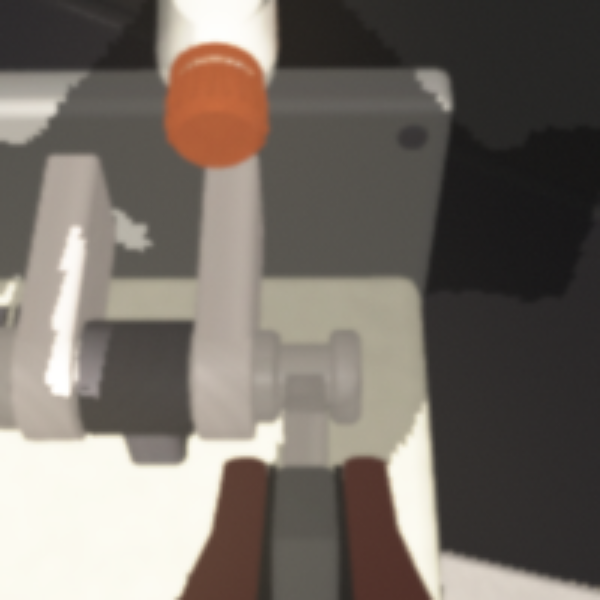

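The clip is aligned with the groove: clip centre at crop x≈306, groove centre at ≈306, pin row 245.5 against a predicted 245.1. I push it on.

Run:
```python
from h import *
G=np.array([584.7,343.0,75.]); M=tool_R(V[2],.7); z=M[:,2]
env.move_l(G-(105+22)*z,rate=100,f_stop=15); print(env.read_state()["force"])
for tgt in (-14,-10,-6,-3,0,2,4):
    r=env.move_l(G-(105-tgt)*z,rate=40,f_stop=32); st=env.read_state()
    print(tgt,r,(st["tool_pos"]+105*z-G)@M,"F",st["force"]@M,st["wrist_torque"]@M,st["width"],st["time_s"])
    if r: break
im=viewer.camera("wrist"); cv2.imwrite("pics/w5.png",im)
```

```text
[ 0.406  1.242 -0.451]
-14 False [ -0.032  -0.044 -13.876] F [-0.194 -0.213 -0.738] [ 0.035  0.302 -0.053] 9.678978140716488 20.45
-10 False [  0.016   0.406 -11.851] F [-0.776 -1.107 -7.187] [ 0.334  0.203 -0.058] 9.31105407444642 20.7
-6 False [ -0.014   0.534 -11.209] F [ -0.651  -6.681 -23.33 ] [ 1.409  0.01  -0.007] 9.861471088001096 20.95
-3 False [ 0.06   0.86  -5.773] F [ 0.495  0.958 -6.856] [ 0.001  0.326 -0.032] 9.77681673112533 21.2
0 False [0.045 0.028 0.121] F [-0.057  1.317  0.339] [-0.133  0.402 -0.005] 9.615817019886565 21.45
2 False [0.078 0.069 1.421] F [ 2.015 -1.713 -5.766] [ 0.214  0.396 -0.082] 9.997331015363795 21.7
4 False [0.044 0.142 1.743] F [  0.107  -3.627 -14.306] [ 0.681  0.252 -0.034] 10.21246718960118 21.95
```

The clip snapped: force peaked, dropped to about zero, then rose against the stop. I release it, back off and look.

Run:
```python
from h import *
G=np.array([584.7,343.0,75.]); M=tool_R(V[2],.7); z=M[:,2]
env.move_l(G-(105-1.2)*z,rate=20); print(env.read_state()["force"]@M)
set_gripper(20); env.hold(.2)
print(env.move_l(G-(105+60)*z,rate=80,f_stop=12))
set_gripper(60)
tc=viewer.camera_params("wrist")["tool_from_camera"]; d=M@tc[:3,:3]@[0,0,-1]
env.move_l(G-250*d-M@tc[:3,3],rate=150,f_stop=15); env.hold(.3)
st=env.read_state(); im=viewer.camera("wrist"); p=cam("wrist",st)
print(st["time_s"],st["force"])
# predicted pixels: eye, handle far end centre, if eye on G with axis -z
print("crop px", [((proj(p,G-k*z)[0]-[220,120])*3).round() for k in (0,26,54)])
cv2.imwrite("pics/w6c.png",cv2.resize(im[120:320,220:420],None,fx=3,fy=3))
```

```text
[ 1.135 -1.653 -3.806]
False
25.1417 [0.534 0.574 0.752]
crop px [array([304., 344.]), array([304., 379.]), array([304., 427.])]
```

View pics/w6c.png

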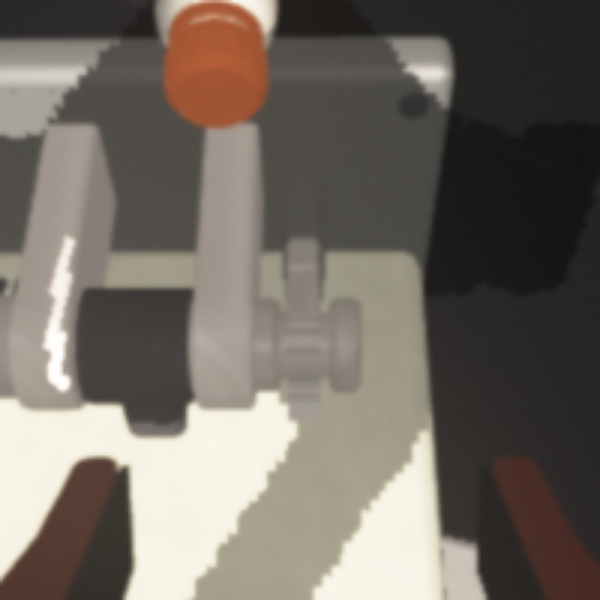

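The clip sits in the groove, centred at x≈304, and has swung freely round the pin with its handle at (305,200), so it is captured and released. I let it settle, check that it is still, and hand in.

Run:
```python
from h import *
a=viewer.camera("wrist").astype(int); env.hold(1.5); b=viewer.camera("wrist").astype(int)
d=abs(a-b).max(2)[160:270,290:350]; print(d.max(),(d>25).sum(),env.read_state()["time_s"])
print(workorder.sign_off())
```

```text
22 0 26.7917
the job is handed in; nothing more can be done
None
```

The job is handed in: the pin was pushed to its stop and the larger clip snapped onto the groove and was released. The smaller clip was left standing in the rack, the bottles and vial were not touched, and the robot clock read about 27 s. The hand-in returned no verdict.

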